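# Aim the hand scanner at the parcel label

### The arm

A 6-joint arm with a two-finger parallel gripper is mounted at the origin on the work surface. World frame = base frame: x ahead of the robot, y to its left, z up, the work surface at z = 0. Lengths are in m, angles in rad, forces in N, time in s.
With the tool pointing down it reaches from about 0.25 to 0.775 m from the base axis. Payload 4 kg.
Tool frame: the origin (TCP) lies midway between the tips of the shut fingers; the grasp point (between the pads) lies ctrl.tcp_to_grasp behind it (ctrl.tcp_to_grasp is the distance from the TCP to the grasp point, in m); z points along the fingers, y is the line along which they close (so a half turn about z gives the same grasp; the last joint's range is limited). The gripper opens to 94 mm and grips with 3 to 60 N. Pads are 16 mm wide; open, the fingers measure 119 mm over their backs; the gripper's body (75 mm by 177 mm) begins 78 mm behind the grasp point.
Start: joints at [-0.103, 0.087, 1.371, -0, 1.684, -0.103], TCP at [0.55, -0, 0.206] pointing down, gripper open.
Joint ranges: [-3.1, 3.1], [-0.76, 2.03], [0.27, 2.55], [-1.08, 4.22], [0.17, 2.65], [-2.57, 2.57]. Speed limits (rad/s): [2.79, 2.79, 3.14, 3.14, 3.14, 3.14].

### API

Orientations are given as a unit quaternion [x, y, z, w].
In Python, from cell import ctrl gives the robot as it stands.
- The arm moves only by the shell command python3 -m jog 'ROWS' [OPENING]. ROWS is a JSON object of lists of equal length, an entry for each row: "xyz": the shift along the world's x, y, z in mm, a list of three; "twist": the turn about the world's z in rad. In form: {"xyz": [[tx, ty, tz], ...], "twist": [twist, ...]}. A call has 1 to 12 rows; each row is the pose to reach, as a shift and turn from the pose commanded when the call began; what a row does not reach only later rows make up. A row lasts 1/8 s, in which the tool goes at most 62.5 mm and 10.7 degrees, less where a joint would pass 70% of its speed; a pose out of reach is approached as far as the arm can. A call with a gripper value outside its range is refused whole. OPENING is the opening, from 0 (shut) to 1 (fully open), set as the call begins (- or left out, the last holds). The fingers move at their own pace and stop on an object; the grip force is fixed at half the most. Time passes only in rows, so rows that repeat a pose let the fingers close. It gives the time, the measured TCP pose, the force, the opening and the grip force at its end, in the units of the state.
- ctrl.get_state(): the state, without advancing time (a new reading comes with each control period).
- ctrl.read_camera(name): name is "scene" or "side" or "wrist"; returns the picture (384x512x3 uint8, red, green, blue); there is no depth.
- ctrl.camera_info(name): a dict with "fovy" (degrees; the focal length in pixels is half the picture's height over the tangent of half this angle, whatever the lens; pixels are square), "cx", "cy" (the principal point, pixels), "R" (3x3) and "t" (3): a world point X has camera coordinates R X + t; the wrist camera has in their place "mount" (4x4, takes a point from camera to tool coordinates, whose origin is the TCP and whose axes are the flange's). Camera axes: x right, y down, z forward; pixel columns grow to the right and rows downward; lengths in m; the calibration is good to about 2 mm. A picture is of the moment at which its call begins: read the wrist's pose just before it. camera_info takes no time and is no camera call.
- ctrl.hand_in(): hands the job in; it is judged then, once.
The state is a dict: "clock": time; "qpos": joint angles; "qd": joint speeds; "joint_efforts": joint torques, N m; "ee_pos": TCP position; "tool_rot": TCP orientation; "ft_force": force on the tool from outside, world axes, zero at the start; "moment": the same for the moment, N m; "finger_gap": finger opening in m; "grasp_force": force on a finger pad.
Only numpy, scipy, OpenCV 4.12 (cv2) and the standard library are available. Lean on these libraries where they do the work, as an engineer would, in place of code of your own. Each camera call takes 0.05 s, during which the arm holds its last target. There are 200 camera calls.

### The job

Book in the parcel lying on the bench: draw the pistol-grip hand scanner straight up out of its charging base, then turn its nose down and aim the window slantwise, about 45 degrees below level so that the label does not glare, at the middle of the parcel's label from some 10 to 15 cm away. Finish while still holding the scanner in the air, steady in that pose (it reads by itself). Do not knock the scanner against the parcel or the other goods, and leave all of those where they are.

Things in the scene. Friction and masses are not known exactly. Their poses are not given: they have to be found in the camera images.
- scanner: Pistol-grip barcode scanner, grey and black, 0.2 kg, standing loose and upright in the charging base. Origin: centre of the handle's underside; z up the handle, y across, window looks along -x (level at the start). Handle 36 (x) by 30 mm (y), z 0 to 109 mm. Head z 104 to 152 mm: flat-sided rear body x -28 to 34 mm, 40 mm wide (y), gripped from above; nose 60 mm wide, x -72 to -46 mm.
- scanner_grip (a point): Point midway between the flat sides of the scanner's rear body, straight above the handle, 128 mm up the scanner's z; 24 mm below the top of the head and 72 mm behind the window. Axes as scanner. The balance point lies about 10 mm ahead (-x) of it and 45 mm below.
- scanner_window (a point): Centre of the scanner's window on the front of the nose: 72 mm along -x and 128 mm along z from the scanner's origin. Axes as scanner: it looks along -x.
- scanner_foot (a point): Centre of the underside of the handle (the scanner's origin).
- cradle: Black charging base fixed to the bench, left or right, the parcel on the other side. Foot plate 104 (x) by 88 mm (y); upright open socket 41 by 34 mm inside, floor 12 mm and mouth 50 mm above the bench, so the handle's foot sits 38 mm deep with 2 to 2.5 mm play a side. Origin: socket centre at bench level, z up. The scanner in it faces the base's -x within 2 degrees.
- cradle_mouth (a point): Centre of the socket's mouth, 50 mm above the bench.
- parcel: Closed brown carton lying flat, 240 mm (x) by 180 mm (y) by 90 mm high, 0.9 kg, loose on the bench. Origin: centre of its underside, z up.
- label (a point): Middle of the white barcode label, 100 mm (x) by 70 mm (y), on the parcel's top face, 91 mm above the bench; it lies 30 mm along -x and 30 mm along +y of the parcel's centre. Axes as parcel, z up.
- tape_roll: Bystander: roll of packing tape lying flat behind the charging base, 104 mm across, 48 mm high. Origin: centre of the underside.
- stock_box0: Bystander: small black stock box behind the parcel, 55 by 75 by 40 mm high. Origin: centre of the underside.
- stock_box1: Bystander: a second such box next to it.
- marker: Bystander: marker pen lying on the bench, 140 mm long, 16 mm thick. Origin: underside, mid length.
- cutter: Bystander: box cutter lying on the bench, 130 mm long, 20 mm high. Origin: underside, mid handle.
- glue_bottle: Bystander: glue bottle standing at the back in the middle, 67 mm across, 135 mm high. Origin: centre of the underside. Beyond and beside it, along the back of the bench (x over 0.68 m), stand fixed baskets 85 mm and an open carton 120 mm high.
Things that resemble listed ones, but are neither listed nor needed, are in the scene too. Leave any orange look-alike of the scanner alone. What is shaped like the cradle but green is not meant.

How it is judged:
By the outcome, as a careful person would: the job done as asked, in the order asked, and still so for the second after the job is handed in, while the arm keeps its last pose, push and grip.
It also fails if it takes over 42 s, if anything falls off the work surface, if the arm or the gripper's body presses on something with over 40 N, if the wrist force passes 120 N, or if a joint passes its speed limit or range.

## Working session

There is one attempt and no reset: what is moved stays moved. The work goes in short steps, Python scripts to look and compute and a shell command to move; the robot and the scene stay as the last step left them, time stands still between calls to the robot, and variables do not carry over. Pictures are saved under pics/ and viewed, at most 10 in all, crops included, and the job is handed in when it is done.

```bash
mkdir -p pics; python3 - <<'E'
from cell import ctrl
import cv2
print(ctrl.get_state(), ctrl.tcp_to_grasp)
for n in ("scene","side","wrist"):
    print(n, ctrl.camera_info(n))
    cv2.imwrite(f"pics/{n}0.png", ctrl.read_camera(n)[:,:,::-1])
E
```

```text
{'clock': 0.0, 'qpos': array([-1.03094189e-01,  8.78857011e-02,  1.37223407e+00, -2.65110980e-05,
        1.68357165e+00, -1.03072391e-01]), 'qd': array([-0.00048671,  0.00084683, -0.00049847, -0.0017741 ,  0.00136706,
       -0.00166606]), 'joint_efforts': array([ 1.28542815e-03, -3.40182602e+01, -3.02423716e+01,  7.18220207e-02,
        3.29729996e-02, -1.13141955e-04]), 'ee_pos': array([5.49460416e-01, 4.51168049e-05, 2.04352276e-01]), 'tool_rot': array([ 7.07115144e-01,  7.07097640e-01, -6.71956102e-04, -8.06135974e-04]), 'ft_force': array([-0.79109172, -0.68438569, -0.38071315]), 'moment': array([-0.00822852,  0.01554938,  0.02245203]), 'grasp_force': 0.0, 'finger_gap': 0.09401062643168842} 0.0188
scene {'fovy': 43.96628894978723, 'cx': 260.2687301154733, 'cy': 182.72366060048745, 'R': array([[-0.80219144,  0.59706574,  0.00118371],
       [ 0.38507732,  0.51888615, -0.76319894],
       [-0.45629415, -0.61177584, -0.6461625 ]]), 't': array([ 0.45243251, -0.08202216,  1.49512306])}
side {'fovy': 46.841775686115234, 'cx': 260.19215224953706, 'cy': 189.8674187911245, 'R': array([[ 0.96215686, -0.27206892,  0.01525383],
       [-0.13769517, -0.53373119, -0.83436866],
       [ 0.23514722,  0.80069315, -0.55099571]]), 't': array([-0.5471724 ,  0.15531874,  1.15485634])}
wrist {'fovy': 70.53885761232935, 'cx': 254.60012087677674, 'cy': 191.2250035461871, 'mount': array([[ 3.27037776e-04, -9.71559019e-01, -2.36797310e-01,
         6.88055600e-02],
       [ 9.99999097e-01,  9.01765193e-06,  1.34408748e-03,
        -1.26183941e-03],
       [-1.30372496e-03, -2.36797535e-01,  9.71558144e-01,
        -1.78332608e-01],
       [ 0.00000000e+00,  0.00000000e+00,  0.00000000e+00,
         1.00000000e+00]])}
```

View pics/scene0.png

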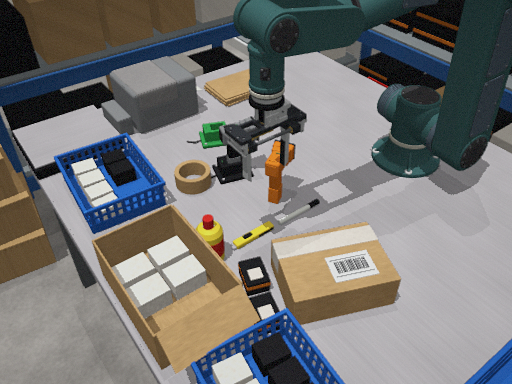

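View pics/side0.png

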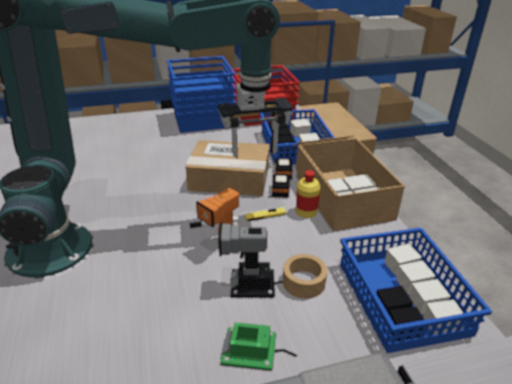

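```bash
python3 - <<'E'
import cv2,numpy as np
a=cv2.imread("pics/side0.png")[190:310,170:290]; b=cv2.imread("pics/scene0.png")[210:320,260:410]; 
a=cv2.resize(a,(400,400),interpolation=cv2.INTER_CUBIC); b=cv2.resize(b,(400,293),interpolation=cv2.INTER_CUBIC)
b=cv2.copyMakeBorder(b,0,107,0,0,cv2.BORDER_CONSTANT)
cv2.imwrite("pics/c0.png",np.hstack([a,b]))
E
```

```text
(no output)
```

View pics/c0.png

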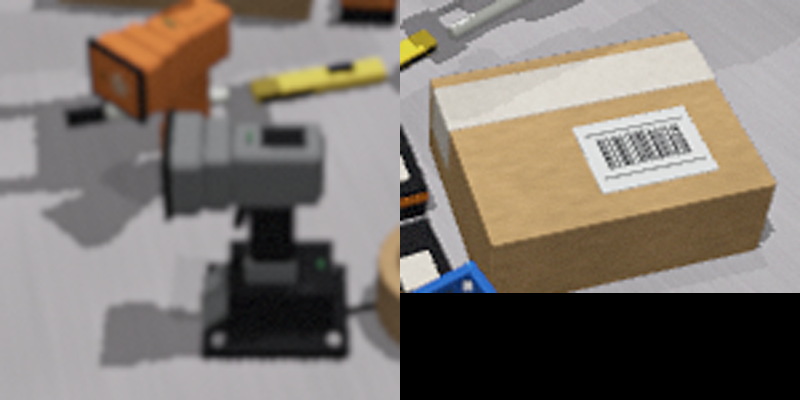

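View pics/wrist0.png

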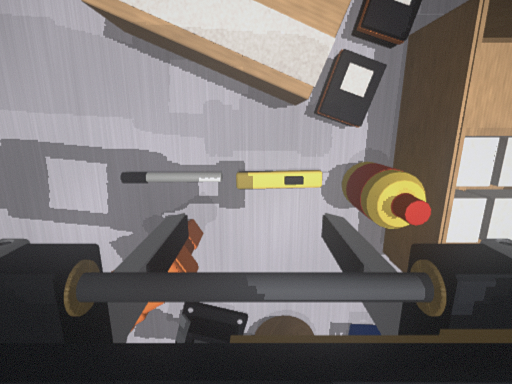

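```bash
cat > h.py <<'E'
import numpy as np
from cell import ctrl
from scipy.spatial.transform import Rotation as Ro
def cam(n):
    c=ctrl.camera_info(n); f=192/np.tan(np.radians(c["fovy"]/2))
    if "mount" in c:
        s=ctrl.get_state(); T=np.eye(4); T[:3,:3]=Ro.from_quat(s["tool_rot"]).as_matrix(); T[:3,3]=s["ee_pos"]
        M=T@c["mount"]; R=M[:3,:3]; o=M[:3,3]
    else: R=c["R"].T; o=-R@c["t"]
    return f,c["cx"],c["cy"],R,o
def cast(C,px,z):
    f,cx,cy,R,o=C; px=np.atleast_2d(px).astype(float)
    d=np.c_[(px[:,0]-cx)/f,(px[:,1]-cy)/f,np.ones(len(px))]@R.T
    return o+d*((z-o[2])/d[:,2])[:,None]
def proj(C,X):
    f,cx,cy,R,o=C; p=(np.atleast_2d(X)-o)@R; return np.c_[cx+f*p[:,0]/p[:,2],cy+f*p[:,1]/p[:,2]]
E
python3 - <<'E'
from h import *
np.set_printoptions(precision=4,suppress=True)
s=cam("side"); sc=cam("scene")
e=cast(s,np.array([[205,355],[347,355]])/3.333+[170,190],0); print("plate edge",e,np.linalg.norm(e[1]-e[0]))
u=(e[1]-e[0])/np.linalg.norm(e[1]-e[0]); print("cradle",e.mean(0)+.044*np.array([-u[1],u[0],0]),"yaw",np.degrees(np.arctan2(u[1],u[0])))
l=cast(sc,np.array([[173,127],[285,107],[317,165],[203,192]])/2.667+[260,210],.091)
print("label",l,l.mean(0),[np.linalg.norm(l[i]-l[i-1]) for i in range(4)])
p=cast(sc,np.array([[30,83],[285,35],[374,184],[91,245]])/2.667+[260,210],.09); print("parcel",p,p.mean(0),[np.linalg.norm(p[i]-p[i-1]) for i in range(4)])
# head rear top corners z=.012+.152
print("head",cast(s,np.array([[232,200],[320,198],[322,122],[165,210]])/3.333+[170,190],.164))
E
```

```text
plate edge [[ 0.42   -0.281   0.    ]
 [ 0.5156 -0.3066  0.    ]] 0.09895340446119925
cradle [ 0.4792 -0.2513  0.    ] yaw -14.973440828370766
label [[0.542  0.2113 0.091 ]
 [0.4506 0.2516 0.091 ]
 [0.4755 0.3108 0.091 ]
 [0.5687 0.2754 0.091 ]] [0.5092 0.2623 0.091 ] [np.float64(0.06948208817176389), np.float64(0.09990331587430859), np.float64(0.06422062873007564), np.float64(0.09963902392740326)]
parcel [[0.607  0.1    0.09  ]
 [0.3866 0.1908 0.09  ]
 [0.4526 0.3508 0.09  ]
 [0.6719 0.2606 0.09  ]] [0.5295 0.2256 0.09  ] [np.float64(0.17317273795044621), np.float64(0.2383400878035902), np.float64(0.17309626571027598), np.float64(0.23716331857024464)]
head [[ 0.434  -0.3106  0.164 ]
 [ 0.4874 -0.3228  0.164 ]
 [ 0.5103 -0.2499  0.164 ]
 [ 0.3919 -0.3091  0.164 ]]
```

```bash
python3 - <<'E'
from h import *
np.set_printoptions(precision=3,suppress=True)
s=cam("side"); sc=cam("scene")
print("orange base scene",cast(sc,[[275,200]],0), "top", cast(sc,[[278,143],[295,148]],.15), "side head",cast(s,[[197,205],[220,224],[239,195]],.15))
print(proj(cam("wrist"),[[.479,-.251,.16]]))
E
python3 -m jog '{"xyz":[[-20,-60,50],[-40,-120,100],[-45,-160,120],[-45,-160,120],[-45,-160,120],[-45,-160,120],[-45,-160,120],[-45,-160,120],[-45,-160,120]],"twist":[0.17,0.34,0.51,0.68,0.85,1.02,1.19,1.31,1.31]}' 1
python3 - <<'E'
from h import *
import cv2
np.set_printoptions(precision=3,suppress=True)
C=cam("wrist"); cv2.imwrite("pics/w1.png",ctrl.read_camera("wrist")[:,:,::-1])
print(C[4],proj(C,[[.479,-.251,.164],[.479,-.251,.05]]),ctrl.get_state()["qpos"])
E
```

```text
orange base scene [[ 0.451 -0.083  0.   ]] top [[ 0.407 -0.131  0.15 ]
 [ 0.384 -0.086  0.15 ]] side head [[ 0.376 -0.109  0.15 ]
 [ 0.415 -0.197  0.15 ]
 [ 0.485 -0.093  0.15 ]]
[[189.931 430.8  ]]
clock: 1.27
ee_pos: [0.5049, -0.16, 0.3251]
tool_rot: [0.131, 0.991, 0.0, -0.0]
ft_force: [-0.2, 0.9, 0.0]
finger_gap: 0.0939
grasp_force: 0.0
[ 0.438 -0.142  0.504] [[180.077 179.898]
 [198.07  166.531]] [-0.414  0.05   1.175  0.     1.917 -1.722]
```

View pics/w1.png

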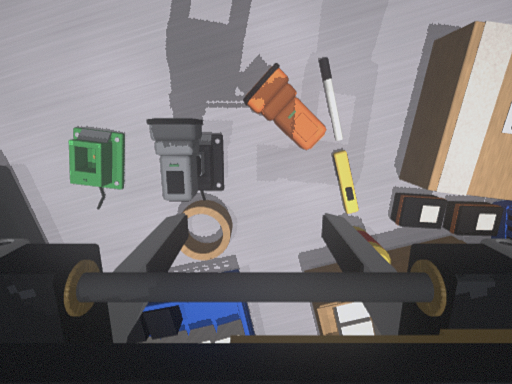

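```bash
python3 - <<'E'
from h import *
import cv2
np.set_printoptions(precision=4,suppress=True)
C=cam("wrist"); im=cv2.imread("pics/w1.png"); hsv=cv2.cvtColor(im,cv2.COLOR_BGR2HSV); g=cv2.cvtColor(im,cv2.COLOR_BGR2GRAY)
for r in (150,160,170,180,190,196,199,202): print(r,g[r,154:206:2])
print("col",g[114:130,175],g[190:212,170],g[190:212,190])
p=cast(C,[[163,199],[198,199],[147,120],[203,120]],.164); print(p)
a=p[:2].mean(0);b=p[2:].mean(0);u=a-b;print(np.linalg.norm(u),np.degrees(np.arctan2(u[1],u[0])),np.linalg.norm(p[0]-p[1]),np.linalg.norm(p[3]-p[2]))
E
```

```text
150 [182 123 139 141 139 139 138 144 143 142 143 144 143 145 144 144 145 145
 131 104  74  75  71  57  59  57]
160 [178 181 181 118 139 142 144 142 144 143 144 146 147 145 147 149 136 123
  84  73  72  60  52  50  74  61]
170 [181 180 183 137 126 141 129 130 131 134 133 132 135 133 131 148 136 127
  96  74  68  71  50  53  73  70]
180 [175 173 177 182 120 143  97  60  67  62  68  61  61  66  60 144 147 131
 104  73  73  75  62  58  61  62]
190 [180 178 179 180 136 131 145  65  64  68  67  64  60  62  64  94 148 134
 118  78  71  69 121  78  56 108]
196 [182 179 179 179 158 125 140 141 139 143 142 144 143 143 144 145 145 138
 124  83 105 124 121 120  73  68]
199 [179 181 182 185 185 144 135 128 129 130 131 130 126 127 126 124 125 121
 109 116 118 117 120 115 114  53]
202 [179 182 181 181 182 181 183 185 185 188 187 187 183 183 115 115 118 119
 117 110  86  79  80  82  80  84]
col [123 119 119 115  82  57  56  58  54  64  86 104 106 101 101 101] [ 64  63  60  84 123 143 139 141 136 129 110 125 185 188 183 183 179 179
 183 186 183 183] [118 123 122 122 123 124 124 122 120 109  98 118 117 111  90  78  75  80
 119 170 175 170]
[[ 0.4971 -0.2805  0.164 ]
 [ 0.5089 -0.2367  0.164 ]
 [ 0.3985 -0.2658  0.164 ]
 [ 0.4161 -0.2004  0.164 ]]
0.09907484698688802 -14.916964645371896 0.04535889021787652 0.06771515634508458
```

```bash
python3 - <<'E'
from h import *
np.set_printoptions(precision=4,suppress=True)
C=cam("wrist")
p=cast(C,[[174.8,160],[177.2,196],[177.4,199.5]],.164);u=p[1]-p[0];print(p,np.degrees(np.arctan2(u[1],u[0])))
q=cast(C,[[160,160],[189.5,160]],.164);print(np.linalg.norm(q[0]-q[1]))
yaw=np.radians(-15);ux=np.array([np.cos(yaw),np.sin(yaw)])
print("origin from rear",p[2,:2]-.034*ux)
print(proj(C,[[.479,-.251,.164]]))
E
```

```text
[[ 0.4532 -0.2492  0.164 ]
 [ 0.4981 -0.2614  0.164 ]
 [ 0.5026 -0.2627  0.164 ]] -15.234479227092155
0.036922156273385666
origin from rear [ 0.4698 -0.2539]
[[180.0908 179.9309]]
```

```bash

python3 -m jog '{"xyz":[[-12,-48,-20],[-24,-95,-50],[-24,-95,-90],[-24,-95,-105],[-24,-95,-105],[-24,-95,-105]],"twist":[0,0,0,0,0,0]}' 1
python3 - <<'E'
from h import *
import cv2
np.set_printoptions(precision=3,suppress=True)
C=cam("wrist"); cv2.imwrite("pics/w2.png",ctrl.read_camera("wrist")[:,:,::-1])
print(C[4],proj(C,[[.479,-.251,.164],[.473,-.253,.164]]),ctrl.get_state()["ee_pos"])
E
```

```text
clock: 2.08
ee_pos: [0.482, -0.255, 0.2226]
tool_rot: [0.13, 0.992, -0.001, 0.002]
ft_force: [-0.2, -0.4, 1.5]
finger_gap: 0.0939
grasp_force: 0.0
[ 0.414 -0.237  0.401] [[257.837 199.33 ]
 [253.997 193.679]] [ 0.482 -0.255  0.223]
```

View pics/w2.png

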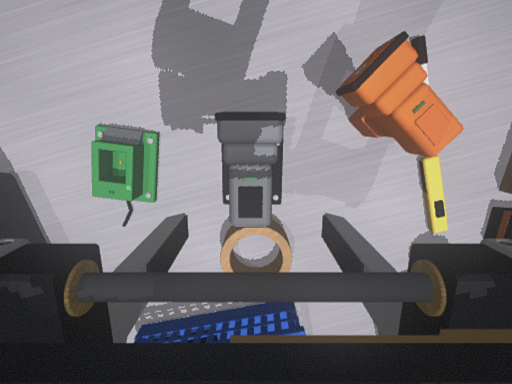

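```bash
python3 - <<'E'
from h import *
import cv2
np.set_printoptions(precision=4,suppress=True)
C=cam("wrist"); g=cv2.cvtColor(cv2.imread("pics/w2.png"),cv2.COLOR_BGR2GRAY)
for r in (116,185,205,220): print(r,list(zip(range(208,292,2),g[r,208:292:2].tolist())) if r in(116,) else list(zip(range(222,280,2),g[r,222:280:2].tolist())))
print(g[106:120,250],g[214:240,240])
E
```

```text
116 [(208, 151), (210, 185), (212, 185), (214, 132), (216, 51), (218, 50), (220, 56), (222, 53), (224, 49), (226, 51), (228, 53), (230, 51), (232, 54), (234, 53), (236, 53), (238, 50), (240, 50), (242, 56), (244, 52), (246, 54), (248, 51), (250, 50), (252, 55), (254, 53), (256, 53), (258, 52), (260, 51), (262, 51), (264, 55), (266, 54), (268, 58), (270, 58), (272, 57), (274, 58), (276, 55), (278, 57), (280, 58), (282, 55), (284, 55), (286, 179), (288, 180), (290, 180)]
185 [(222, 117), (224, 63), (226, 62), (228, 67), (230, 109), (232, 120), (234, 131), (236, 134), (238, 137), (240, 124), (242, 129), (244, 128), (246, 130), (248, 130), (250, 125), (252, 132), (254, 131), (256, 132), (258, 128), (260, 131), (262, 140), (264, 139), (266, 138), (268, 124), (270, 117), (272, 67), (274, 63), (276, 63), (278, 66)]
205 [(222, 181), (224, 183), (226, 184), (228, 185), (230, 100), (232, 114), (234, 131), (236, 138), (238, 81), (240, 63), (242, 62), (244, 65), (246, 63), (248, 63), (250, 62), (252, 61), (254, 64), (256, 63), (258, 62), (260, 57), (262, 106), (264, 139), (266, 135), (268, 124), (270, 103), (272, 183), (274, 183), (276, 185), (278, 183)]
220 [(222, 181), (224, 167), (226, 120), (228, 120), (230, 93), (232, 117), (234, 128), (236, 136), (238, 136), (240, 136), (242, 134), (244, 136), (246, 135), (248, 135), (250, 136), (252, 135), (254, 135), (256, 137), (258, 136), (260, 139), (262, 137), (264, 138), (266, 132), (268, 125), (270, 103), (272, 82), (274, 96), (276, 110), (278, 107)]
[120 119 120 120 117  99  63  47  54  48  50  52  50  54] [ 63  59  60  79 119 137 136 133 135 134 129 129 126  73  80 113 160 171
 175 174 170 167 166 170 171 176]
```

```bash
python3 - <<'E'
from h import *
np.set_printoptions(precision=4,suppress=True)
C=cam("wrist")
p=cast(C,[[250.4,185],[250.6,220],[250.5,225.5],[250,111.5]],.162);print(p)
R=Ro.from_quat(ctrl.get_state()["tool_rot"]).as_matrix()
print("tool frame",(p-ctrl.get_state()["ee_pos"])@R)
E
```

```text
[[ 0.465  -0.2543  0.162 ]
 [ 0.4973 -0.2628  0.162 ]
 [ 0.5026 -0.2643  0.162 ]
 [ 0.4035 -0.238   0.162 ]]
tool frame [[ 0.0169 -0.0036  0.0608]
 [-0.0165 -0.0035  0.0609]
 [-0.022  -0.0036  0.0609]
 [ 0.0805 -0.0037  0.0605]]
```

```bash

python3 -m jog '{"xyz":[[-3,-3,-20],[-3,-3,-55],[-3,-3,-90],[-3,-3,-103],[-3,-3,-103],[-3,-3,-103]],"twist":[0,0,0,0,0,0]}' 1
python3 -m jog '{"xyz":[[0,0,0],[0,0,0],[0,0,0],[0,0,0],[0,0,0],[0,0,0]],"twist":[0,0,0,0,0,0]}' 0
```

```text
clock: 2.88
ee_pos: [0.4792, -0.2587, 0.1198]
tool_rot: [0.13, 0.992, -0.001, 0.002]
ft_force: [0.3, 0.9, -0.1]
finger_gap: 0.0938
grasp_force: 0.0
clock: 3.62
ee_pos: [0.478, -0.258, 0.1174]
tool_rot: [0.13, 0.992, 0.0, -0.0]
ft_force: [-1.1, -0.2, -1.1]
finger_gap: 0.0398
grasp_force: 30.0
```

```bash

python3 -m jog '{"xyz":[[0,0,5],[0,0,12],[0,0,20],[0,0,30],[0,0,40],[0,0,50],[0,0,60],[0,0,60],[0,0,60]],"twist":[0,0,0,0,0,0,0,0,0]}' 0
python3 - <<'E'
from h import *
import cv2
cv2.imwrite("pics/s3.png",cv2.resize(ctrl.read_camera("side")[140:310,170:340,::-1],(560,560),interpolation=cv2.INTER_CUBIC))
E
```

```text
clock: 4.75
ee_pos: [0.4779, -0.2579, 0.1772]
tool_rot: [0.13, 0.992, 0.0, -0.0]
ft_force: [0.1, 0.4, -1.7]
finger_gap: 0.0396
grasp_force: 30.0
```

View pics/s3.png

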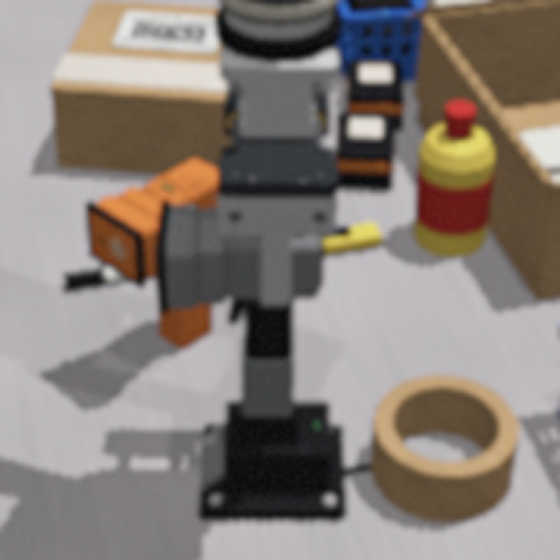

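```bash

python3 -m jog '{"xyz":[[0,0,-14],[0,0,-28],[0,0,-28],[-6,2,-27],[-12,3,-26],[-17,5,-26],[-23,6,-25],[-30,8,-25],[-36,10,-26],[-43,12,-27],[-43,12,-27]],"twist":[0,0,0,0,0,0,0,0,0,0,0]}' 0
python3 - <<'E'
from h import *
import cv2
cv2.imwrite("pics/s4.png",cv2.resize(ctrl.read_camera("side")[140:310,150:320,::-1],(560,560),interpolation=cv2.INTER_CUBIC))
E
```

```text
clock: 6.18
ee_pos: [0.4344, -0.2462, 0.1511]
tool_rot: [0.13, 0.991, -0.0, 0.0]
ft_force: [3.4, -1.3, 2.5]
finger_gap: 0.0402
grasp_force: 30.0
```

View pics/s4.png

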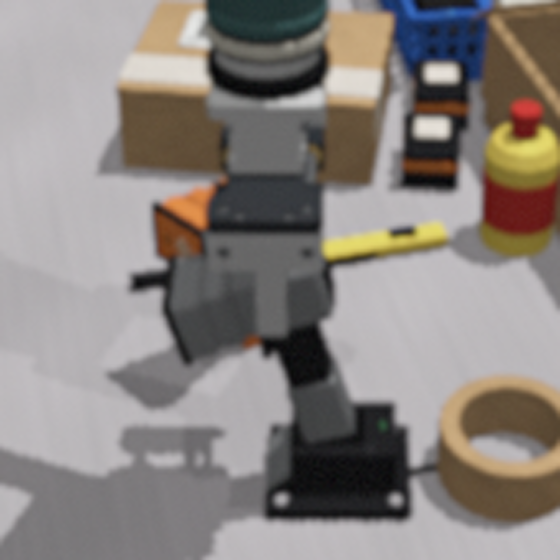

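```bash

python3 -m jog '{"xyz":[[-7,2,-1],[-14,4,-3],[-20,5,-5],[-26,7,-8],[-32,9,-11],[-38,10,-14],[-42,11,-17],[-46,12,-20],[-46,12,-20]],"twist":[0,0,0,0,0,0,0,0,0]}' 0
python3 -m jog '{"xyz":[[0,0,25],[0,0,60],[0,0,110],[0,0,130],[0,0,130],[0,0,130]],"twist":[0,0,0,0,0,0]}' 0
python3 - <<'E'
from h import *
import cv2
cv2.imwrite("pics/s5.png",cv2.resize(ctrl.read_camera("side")[70:240,130:300,::-1],(560,560),interpolation=cv2.INTER_CUBIC))
E
```

```text
clock: 7.35
ee_pos: [0.3902, -0.2341, 0.1309]
tool_rot: [0.13, 0.992, -0.0, 0.002]
ft_force: [5.6, -1.7, 2.8]
finger_gap: 0.0397
grasp_force: 36.4
clock: 8.1
ee_pos: [0.3874, -0.233, 0.2575]
tool_rot: [0.13, 0.991, 0.002, -0.003]
ft_force: [0.5, -0.3, -1.9]
finger_gap: 0.0401
grasp_force: 36.2
```

View pics/s5.png

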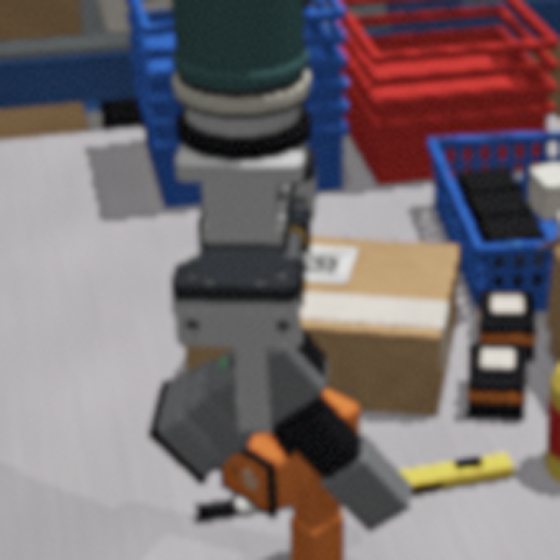

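```bash
python3 - <<'E'
from h import *
np.set_printoptions(precision=4,suppress=True)
C=cam("side"); st=ctrl.get_state(); R=Ro.from_quat(st["tool_rot"]).as_matrix()
g=st["ee_pos"]-R[:,2]*ctrl.tcp_to_grasp
fx=-R[:,0].copy()  # scanner +x level
ux=np.array([fx[0],fx[1],0]);ux/=np.linalg.norm(ux); uy=np.array([-ux[1],ux[0],0])
def pl(px,off):
    f,cx,cy,Rc,o=C; px=np.array(px)*170/560+[130,70]
    d=np.c_[(px[:,0]-cx)/f,(px[:,1]-cy)/f,np.ones(len(px))]@Rc.T
    P=o+d*(((g+off*uy-o)@uy)/(d@uy))[:,None]-g
    return np.c_[P@ux,P[:,2]]
h=pl([[330,487],[372,526],[408,490]],-.015); w=pl([[153,430],[205,480]],-.030)
print(g,ux,"handle(x,z)",h,"window",w)
v=h[1]-h[0];print("handle tilt",np.degrees(np.arctan2(v[0],-v[1])))
v=h[2]-h[1];print("foot edge",np.degrees(np.arctan2(v[1],v[0])),np.linalg.norm(v))
v=w[1]-w[0];print("win tilt",np.degrees(np.arctan2(v[0],-v[1])),np.linalg.norm(v))
E
```

```text
[ 0.3876 -0.2331  0.2763] [ 0.9662 -0.2579  0.    ] handle(x,z) [[ 0.0443 -0.0653]
 [ 0.0709 -0.0969]
 [ 0.0941 -0.0675]] window [[-0.0613 -0.0111]
 [-0.0324 -0.0488]]
handle tilt 40.065836021094945
foot edge 51.74593845586168 0.037456719656126534
win tilt 37.43626212339254 0.04752619580985303
```

```bash

python3 -m jog '{"xyz":[[0,0,15],[0,0,40],[0,0,60],[8,15,60],[18,45,60],[30,80,60],[43,115,60],[57,150,60],[71,185,60],[85,220,60],[99,255,60],[110,285,60]],"twist":[0,0,0,-0.05,-0.15,-0.25,-0.4,-0.55,-0.7,-0.85,-1.0,-1.1]}' 0
python3 -m jog '{"xyz":[[6,25,0],[9,40,-10],[12,55,-25],[12,62,-50],[12,62,-75],[12,62,-95],[12,62,-103],[12,62,-103],[12,62,-103],[12,62,-103]],"twist":[-0.08,-0.15,-0.19,-0.21,-0.21,-0.21,-0.21,-0.21,-0.21,-0.21]}' 0
python3 - <<'E'
from h import *
import cv2
a=ctrl.read_camera("side"); b=ctrl.read_camera("scene")
cv2.imwrite("pics/side6.png",a[:,:,::-1]); cv2.imwrite("pics/scene6.png",b[:,:,::-1])
C=cam("scene"); D=cam("side"); g=ctrl.get_state()["ee_pos"]; print(proj(C,g),proj(D,g))
u,v=proj(C,g)[0].astype(int); x,y=proj(D,g)[0].astype(int); print(u,v,x,y)
A=cv2.resize(b[v-60:v+90,u-70:u+80,::-1],(600,600),interpolation=cv2.INTER_CUBIC)
B=cv2.resize(a[y-60:y+90,x-25:x+25,::-1],(200,600),interpolation=cv2.INTER_CUBIC)
cv2.imwrite("pics/c6.png",np.hstack([A,B]))
E
```

```text
clock: 9.65
ee_pos: [0.4993, 0.0523, 0.3207]
tool_rot: [0.63, 0.776, -0.0, -0.0]
ft_force: [0.7, -0.3, -2.1]
finger_gap: 0.0398
grasp_force: 36.2
clock: 10.9
ee_pos: [0.5115, 0.113, 0.2187]
tool_rot: [0.707, 0.707, 0.001, 0.001]
ft_force: [-0.2, -0.3, -2.6]
finger_gap: 0.0397
grasp_force: 36.2
[[310.00298266 185.8636703 ]] [[230.7913469  133.80939718]]
310 185 230 133
```

View pics/c6.png

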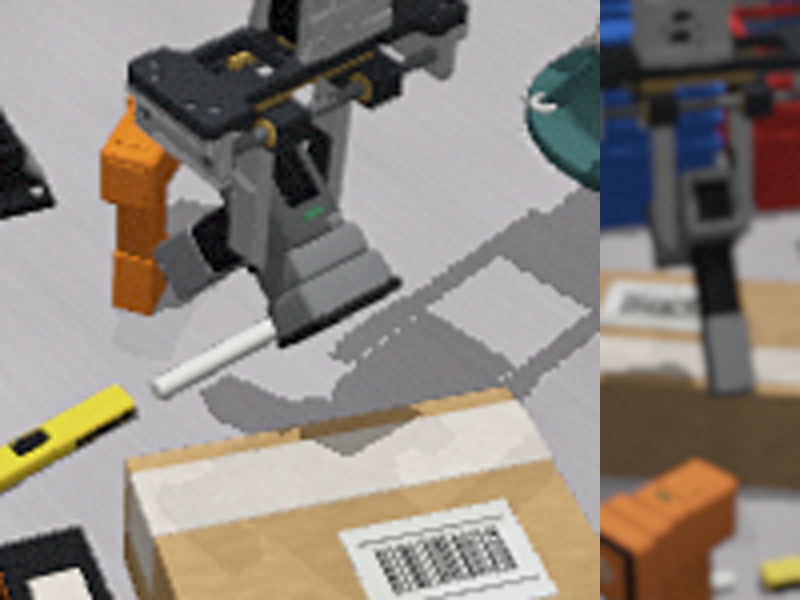

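```bash
python3 - <<'E'
from h import *
np.set_printoptions(precision=4,suppress=True)
def px(C,p,x0):
    f,cx,cy,R,o=C; d=R@np.array([(p[0]-cx)/f,(p[1]-cy)/f,1]); return o+d*(x0-o[0])/d[0]
S=cam("scene"); D=cam("side"); st=ctrl.get_state(); g=st["ee_pos"]+[0,0,ctrl.tcp_to_grasp]; x=g[0]
c=lambda u,v:(u/4+240,v/4+125)
for nm,q,dx in (("L",c(280,344),.03),("R",c(400,283),-.03)): print(nm,px(S,q,x+dx)-g)
T=(px(S,c(280,344),x+.03)+px(S,c(400,283),x-.03))/2
F=px(D,(132/4+205,391/4+73),x); 
F2=px(S,c(182,308),x+.015)  # near lower foot corner seen in scene
K=px(S,c(156,250),x+.015); 
print("T",T-g,"F",F-g,"F2",F2-g,"K",K-g)
for f in (F,F2):
    v=T-f; print(np.linalg.norm(v[1:]),"theta",np.degrees(np.arctan2(v[1],v[2]))-19.56)
v=F2-K;print("foot edge",np.linalg.norm(v),v)
E
```

```text
L [ 0.03    0.0374 -0.0497]
R [-0.03    0.0636 -0.0184]
T [ 0.      0.0505 -0.0341] F [ 0.     -0.0835 -0.0912] F2 [ 0.015  -0.0627 -0.1052] K [ 0.015  -0.0889 -0.0775]
0.1456618439897861 theta 47.349804091203296
0.13369832605164342 theta 38.2883921064751
foot edge 0.03814299693492491 [ 0.      0.0262 -0.0277]
```

```bash
python3 - <<'E'
from h import *
import cv2
np.set_printoptions(precision=4,suppress=True,linewidth=220)
S=cam("scene"); D=cam("side"); W=cam("wrist"); st=ctrl.get_state(); g=st["ee_pos"]+[0,0,ctrl.tcp_to_grasp]
im=ctrl.read_camera("wrist"); cv2.imwrite("pics/w6.png",im[:,:,::-1])
for t in (38,45):
    s,c=np.sin(np.radians(t)),np.cos(np.radians(t))
    L=np.array([[-80,28],[-80,-20],[26,28]])/1e3
    P=np.array([g+[dx,-x*c+z*s,x*s+z*c] for (x,z) in L for dx in (-.03,.03)]); print(t,proj(W,P).round(1).tolist())
    L=np.array([[-26,-124],[10,-124],[-80,28],[-80,-20]])/1e3; P=np.array([g+[dx,-x*c+z*s,x*s+z*c] for (x,z),b in zip(L,(.015,.015,.03,.03)) for dx in (-b,b)])
    print(" side",proj(D,P).round(1).tolist()); print(" scene",proj(S,P).round(1).tolist())
def tri(Ca,a,Cb,b):
    r=[]
    for C,p in((Ca,a),(Cb,b)):
        d=C[3]@np.array([(p[0]-C[1])/C[0],(p[1]-C[2])/C[0],1]); r.append((C[4],d/np.linalg.norm(d)))
    (o,d),(q,e)=r; t=np.linalg.lstsq(np.c_[d,-e],q-o,rcond=None)[0]; A=o+t[0]*d;B=q+t[1]*e; return (A+B)/2,np.linalg.norm(A-B)
X,e=tri(D,(243,170.5),S,(285.5,202)); print("foot front +x corner",X-g,e)
h=cv2.cvtColor(im,cv2.COLOR_RGB2GRAY)
for r in range(95,165,4): print(r,h[r,185:325:4])
E
```

```text
38 [[210.5, 107.1], [301.7, 107.1], [219.1, 147.8], [292.3, 147.8], [196.6, 274.2], [317.2, 274.0]]
 side [[230.6, 173.4], [241.0, 172.0], [232.7, 171.7], [243.4, 170.3], [214.9, 125.7], [234.8, 123.6], [217.4, 141.7], [237.2, 139.4]]
 scene [[296.8, 201.1], [287.2, 206.2], [289.7, 188.1], [280.1, 192.9], [345.0, 203.0], [324.3, 214.6], [333.7, 208.2], [313.5, 219.5]]
45 [[212.9, 113.9], [299.1, 113.9], [220.2, 157.1], [291.0, 157.1], [196.1, 265.8], [317.8, 265.7]]
 side [[231.6, 173.5], [242.1, 172.1], [233.5, 170.2], [244.3, 168.8], [215.3, 129.2], [235.1, 127.1], [218.0, 144.7], [237.9, 142.4]]
 scene [[293.4, 195.8], [283.7, 200.8], [287.1, 182.4], [277.5, 187.2], [343.2, 205.2], [322.6, 216.8], [330.9, 208.0], [310.8, 219.2]]
foot front +x corner [ 0.0175 -0.0624 -0.1045] 0.003706965685347332
95 [228 232 231 233 235 233 235 230 232 226 186 173 182 184 169 172 169 171 172 167 160 171 170 170 231 236 164 166 162 173 169 162 178 174 175]
99 [229 235 233 235 232 235 232 230 232 233 234 233 195 173 164 167 170 173 172 167 174 175 168 169 164 162 169 168 163 166 160 166 167 176 178]

[... 1635 characters left out ...]
109 111 125 130 128 129 130 130 130 130 131 130 131 128 127 130 129 134 129 129 132 130 125 229 224 223 227 224 220]
151 [144 119 119 131 129 133 105 110 128 130 130 130 134 128 130 132 132 133 132 133 129 131 130 131 130 131 132 130 123 226 228 225 222 234 223]
155 [193 131 130 132 129 133 106 112 130 132 130 130 130 132 130 129 129 130 132 131 128 134 130 133 133 132 131 132 127 232 227 227 224 225 223]
159 [193 132 128 129 129 129  99 114 133 132 132 128 129 131 132 133 132 130 132 128 134 132 131 133 133 132 135 133 126 228 223 222 221 220 219]
163 [197 132 126 131 127 128  86 123 135 134 131 132 134 135 132 134 133 133 132 135 134 136 136 134 137 137 136 137 132 198 224 219 220 222 221]
```

The window looks tilted about 38–40° by the longest baselines. I'll go back to the base rim for roughly 6° more.

```bash

python3 -m jog '{"xyz":[[0,0,20],[0,0,60],[0,-15,100],[-10,-40,103],[-20,-75,103],[-32,-115,103],[-45,-155,103],[-60,-195,103],[-75,-235,103],[-90,-275,103],[-105,-310,103],[-112,-350,103]],"twist":[0,0,0,0.1,0.2,0.35,0.5,0.65,0.8,0.95,1.1,1.2]}' 0
python3 -m jog '{"xyz":[[2,0,0],[2,0,0],[2,0,-30],[2,0,-75],[2,0,-120],[2,0,-150],[2,0,-170],[2,0,-182],[2,0,-190],[2,0,-190]],"twist":[0.08,0.11,0.11,0.11,0.11,0.11,0.11,0.11,0.11,0.11]}' 0
```

```text
clock: 12.55
ee_pos: [0.3983, -0.238, 0.3212]
tool_rot: [0.183, 0.983, -0.0, 0.001]
ft_force: [0.0, 0.3, -1.7]
finger_gap: 0.04
grasp_force: 36.2
clock: 13.8
ee_pos: [0.4011, -0.2369, 0.1306]
tool_rot: [0.13, 0.992, 0.0, -0.0]
ft_force: [-0.4, 0.0, -0.7]
finger_gap: 0.0397
grasp_force: 36.2
```

```bash

python3 -m jog '{"xyz":[[-6,2,0],[-12,3,0],[-16,4,-3],[-20,5,-7],[-25,7,-12],[-25,7,-12]],"twist":[0,0,0,0,0,0]}' 0
python3 -m jog '{"xyz":[[0,0,15],[0,0,40],[0,0,85],[0,0,140],[0,0,190],[0,0,202],[0,0,202],[0,0,202]],"twist":[0,0,0,0,0,0,0,0]}' 0
python3 -m jog '{"xyz":[[12,15,0],[25,45,0],[37,80,0],[50,115,0],[64,150,0],[78,185,0],[92,220,0],[106,255,0],[117,290,0],[123,315,0],[130,335,0],[135,345,0]],"twist":[-0.05,-0.15,-0.25,-0.4,-0.55,-0.7,-0.85,-1.0,-1.12,-1.22,-1.31,-1.31]}' 0
python3 -m jog '{"xyz":[[0,0,-25],[0,0,-60],[0,0,-85],[0,0,-100],[0,0,-103],[0,0,-103],[0,0,-103]],"twist":[0,0,0,0,0,0,0]}' 0
python3 - <<'E'
from h import *
import cv2
np.set_printoptions(precision=4,suppress=True,linewidth=220)
W=cam("wrist"); im=ctrl.read_camera("wrist"); cv2.imwrite("pics/w7.png",im[:,:,::-1])
for n in("side","scene"): cv2.imwrite(f"pics/{n}7.png",ctrl.read_camera(n)[:,:,::-1])
h=cv2.cvtColor(im,cv2.COLOR_RGB2GRAY)
print(ctrl.get_state()["ee_pos"],h[115:155,240],h[115:155,270])
for r in range(125,150,3): print(r,h[r,196:220],h[r,290:312])
# scene: displacement of foot/nose between the two finals via 4x crops
a=cv2.imread("pics/scene6.png",0);b=cv2.imread("pics/scene7.png",0)
for (u,v) in ((279,187),(284,197)): 
    print("foot tmpl",cv2.minMaxLoc(cv2.matchTemplate(b[v-20:v+24,u-24:u+24],a[v-7:v+7,u-7:u+7],cv2.TM_CCOEFF_NORMED))[1::2],"zero=(17,13)")
u,v=336,196
print("nose",cv2.minMaxLoc(cv2.matchTemplate(b[v-24:v+24,u-24:u+24],a[v-7:v+7,u-7:u+7],cv2.TM_CCOEFF_NORMED))[1::2],"zero=(17,17)")
E
```

```text
clock: 14.55
ee_pos: [0.3796, -0.2317, 0.122]
tool_rot: [0.13, 0.991, -0.002, 0.006]
ft_force: [5.1, 0.3, 4.5]
finger_gap: 0.0401
grasp_force: 36.4
clock: 15.55
ee_pos: [0.3752, -0.2294, 0.3177]
tool_rot: [0.13, 0.991, 0.001, -0.002]
ft_force: [-0.2, 0.6, -2.1]
finger_gap: 0.04
grasp_force: 36.1
clock: 17.05
ee_pos: [0.5105, 0.1158, 0.3179]
tool_rot: [0.706, 0.708, -0.002, -0.001]
ft_force: [-0.3, 0.3, -1.8]
finger_gap: 0.0396
grasp_force: 36.1
clock: 17.92
ee_pos: [0.5117, 0.115, 0.2189]
tool_rot: [0.707, 0.707, 0.001, 0.001]
ft_force: [0.0, 0.1, -2.3]
finger_gap: 0.0402
grasp_force: 36.1
[0.5114 0.1151 0.2184] [227 228 227 227 224 223 227 228 228 223 221 223 224 224 229 217 128  72  71  76  73  73  77  96 127 122 125 123 120 123 124 124 124 126 124 124 127 125 127 126] [157 161 185 220 225 222 222 220 220 222 222 225 228 225 227 216 133  70  69  72  72  71  74  97 123 124 123 124 125 125 125 128 122 126 124 125 127 127 127 125]
125 [223 224 223 222 220 221 218 220 221 219 218 219 217 220 220 219 218 217 219 222 225 226 226 223] [172 163 166 162 162 162 166 163 169 168 167 168 163 1
[... 1026 characters left out ...]
16 117 115 117 114 113 114 115  93  70  74  99 108 109 114 116 117 123] [126 124 124 125 121 122 119  89  81 196 232 227 224 223 221 222 223 225 225 223 221 223]
146 [108 108 109 110 107 111 108 110 108 109 109 111 111 113 114  85  88 104 105 110 110 116 122 123] [126 123 125 122 123 122 119 100 129 232 231 225 222 223 223 225 223 221 222 225 221 223]
149 [123 120 113 108 103 103 102 107 106 111 109 110 110 110 111  92  96 105 107 111 114 117 123 125] [124 129 130 124 124 122 120 110 151 229 227 226 222 223 222 224 227 226 223 223 228 230]
foot tmpl (0.663127601146698, (17, 9)) zero=(17,13)
foot tmpl (0.9196717143058777, (17, 13)) zero=(17,13)
nose (0.8705595135688782, (18, 19)) zero=(17,17)
```

```bash

python3 -m jog '{"xyz":[[-1,2,-4],[-2,5,-10],[-2,8,-17],[-2,8,-17],[-2,8,-17],[-2,8,-17],[-2,8,-17]],"twist":[0,0,0,0,0,0,0]}' 0
python3 - <<'E'
from h import *
import cv2
np.set_printoptions(precision=4,suppress=True)
st=ctrl.get_state(); g=st["ee_pos"]+[0,0,ctrl.tcp_to_grasp]; C=g+[0,.050,-.040]; L=np.array([.509,.262,.091]); d=L-C
print(st["ee_pos"],st["qd"],np.linalg.norm(d),np.degrees(np.arctan2(-d[2],np.hypot(d[0],d[1]))))
# is the label still where it was
b=ctrl.read_camera("scene"); a=cv2.cvtColor(cv2.imread("pics/scene0.png"),cv2.COLOR_BGR2RGB)
D=cv2.absdiff(a,b).max(2); print([int((D[y0:y1,x0:x1]>40).sum()) for x0,x1,y0,y1 in ((330,380,245,285),(240,275,255,300),(190,230,210,260),(175,212,160,192),(235,272,222,247))])
E
```

```text
clock: 18.95
ee_pos: [0.5092, 0.123, 0.2008]
tool_rot: [0.707, 0.707, 0.0, 0.0]
ft_force: [0.7, 0.3, -2.1]
finger_gap: 0.0399
grasp_force: 36.1
[0.5092 0.123  0.2008] [-0.0015 -0.0025  0.0009 -0.0003 -0.0025  0.0003] 0.12561886979409442 44.85612372184047
[0, 0, 0, 0, 48]
```

```bash
python3 -c "
from cell import ctrl
print(ctrl.hand_in())"
```

```text
the job is handed in; nothing more can be done
None
```

The job is handed in at about 19 s: the scanner was drawn straight up out of its base and is held still in the air, aimed at the label's middle from about 12.5 cm. Its nose is down about 45° (my measurements of the tilt varied by about 5°); I tipped it against the base's rim, and the camera check showed no change at the parcel label, tape roll, near stock box or glue bottle, and a small one by the cutter, probably shadow; the others were not checked.

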